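# Plant the conifers on the discs that fit them

### The arm

A 7-joint arm with a two-finger parallel gripper is mounted at the origin on a cart in front of the work surface, level with it; the furniture and walls round the work are solid. World frame = base frame: x ahead of the robot, y to its left, z up, the work surface at z = 0. Lengths are in m, angles in rad, forces in N, time in s.
With the tool pointing down it reaches from about 0.425 to 0.875 m from the base axis. Payload 4.7 kg.
Tool frame: the origin (TCP) lies between the finger pads, 19 mm behind the fingertips; this is the grasp point; z points along the fingers, y is the line along which they close (so a half turn about z gives the same grasp; the last joint's range is limited). The gripper opens to 87 mm and grips with 3 to 60 N. Pads are 19 mm wide; open, the fingers measure 117 mm over their backs; the gripper's body (75 mm by 190 mm) begins 51 mm behind the grasp point.
Start: joints at [1.14, 0.321, -0.07, 1.45, 0.023, 1.371, -0.057], TCP at [0.28, -0.587, 0.241] pointing down, gripper open.
Joint ranges: [-2.86, 2.86], [-0.3, 2.09], [-1.38, 1.24], [0.06, 2.45], [-1.56, 4.7], [0.09, 2.05], [-2.69, 2.69]. Speed limits (rad/s): [2.57, 2.57, 3.14, 3.14, 3.14, 3.14, 3.14].

### API

Orientations are given as a rotation vector (axis times angle).
In Python, from bench import ctrl gives the robot as it stands. The module is installed in compiled form; this text tells all that it offers.
- The arm moves only by the shell command python3 -m handwheel 'ROWS' [FORCE]. ROWS is JSON, a list of rows, each a list of 7 numbers: the finger opening in m, from 0 to 0.087, then the shift along the tool's x, y, z in m, then the turn, a rotation vector about the tool's x, y, z in degrees. A call has 1 to 12 rows; each row shifts and turns the commanded pose from where the row before left it, along the tool's axes as they then stand; what a row does not reach is not made up. A row lasts 1/8 s, in which the tool goes at most 62.5 mm and 10.7 degrees, less where a joint would pass 70% of its speed; a pose out of reach is approached as far as the arm can. A call is refused whole if a number of a shift passes 0.0625 or a number of a turn 10.7, either way. A call with a gripper value outside its range is refused whole. The fingers move at their own pace and stop on an object; FORCE is the grip in N (left out, the last holds). Time passes only in rows, so rows that do not move let the fingers close. It gives the time, the measured TCP pose, the force, the opening and the grip force at its end, in the units of the state.
- ctrl.get_state(): the state, without advancing time (a new reading comes with each control period).
- ctrl.get_image(name): name is "scene" or "side" or "wrist"; returns (picture, depth): 420x560x3 uint8, blue, green, red; 420x560 float32, m along the optical axis (not along the pixel's ray), 0 where there is no reading.
- ctrl.camera_info(name): a dict with "intrinsics" (3x3 intrinsics, pixels), "R" (3x3) and "t" (3): a world point X has camera coordinates R X + t. Camera axes: x right, y down, z forward; pixel columns grow to the right and rows downward; lengths in m; the calibration is good to about 2 mm. A picture is of the moment at which its call begins: read the wrist's pose just before it. camera_info takes no time and is no camera call; for the wrist camera it gives the pose at the moment of the call.
- ctrl.close_job(): hands the job in; it is judged then, once.
The state is a dict: "time": time; "joint_positions": joint angles; "qd": joint speeds; "joint_torque": joint torques, N m; "position": TCP position; "tool_rot": TCP orientation; "ft_force": force on the tool from outside, world axes, zero at the start; "torque": the same for the moment, N m; "grip_width": opening from 0.0 (shut) to 1.0 (fully open); "grip_force": force on a finger pad.
Only numpy, scipy, OpenCV 4.12 (cv2) and the standard library are available. Lean on these libraries where they do the work, as an engineer would, in place of code of your own. Each camera call takes 0.05 s, during which the arm holds its last target. There are 200 camera calls.

### The job

Four conifers and four round planting discs are scattered over the near part of the model railway lawn, on both sides of the track. Stand each of these conifers upright in the middle of its own disc, matched by size: the smallest conifer on the smallest disc, and so on up to the tallest on the largest. Leave the orange round tree and the yellow bush among them standing where they are; the grove in the far right corner is fixed scenery.

Things in the scene. Friction and masses are not known exactly. Their poses are not given: they have to be found in the camera images.
- pine_mid: the smallest conifer: dark green cone-shaped, 46 mm tall, 38 mm across, on a round foot 22 mm wide. Origin on the foot's underside, z up the trunk; foot and trunk centred at (0, +1) mm in its own x, y. Twigs give way; the firm core to grip is a cone, 17 mm across at its thickest, 8 to 41 mm up: pinch it with the TCP about 30 mm up, so that the palm clears the top. 0.02 to 0.04 kg
- pine_small: the second smallest conifer: dark green cone-shaped, 62 mm tall, 48 mm across, on a round foot 22 mm wide. Origin on the foot's underside, z up the trunk; foot and trunk centred at (-1, -1) mm in its own x, y. Twigs give way; the firm core to grip is a cone, 24 mm across at its thickest, 8 to 55 mm up: pinch it with the TCP about 32 mm up, so that the palm clears the top. 0.02 to 0.04 kg
- pine_2: the third smallest conifer: dark green cone-shaped, 94 mm tall, 57 mm across, on a round foot 26 mm wide. Origin on the foot's underside, z up the trunk; foot and trunk centred at (-2, +2) mm in its own x, y. Twigs give way; the firm core to grip is a cone, 30 mm across at its thickest, 8 to 86 mm up: pinch it with the TCP about 50 mm up, so that the palm clears the top. 0.02 to 0.04 kg
- spruce_teal: the tallest conifer: slim blue-green (teal), 112 mm tall, 59 mm across, on a round foot 24 mm wide. Origin on the foot's underside, z up the trunk; foot and trunk centred at (+3, -3) mm in its own x, y. Twigs give way; the firm core to grip is a cone, 29 mm across at its thickest, 13 to 106 mm up: pinch it with the TCP about 65 mm up, so that the palm clears the top. 0.02 to 0.04 kg
- disc_38: the smallest of the four planting discs: flat round brown board with a dark rim, 38 mm in diameter, 4 mm thick, fixed to the green. Origin at the centre of its underside (top 4 mm above it)
- disc_50: the second smallest of the four planting discs: flat round brown board with a dark rim, 50 mm in diameter, 4 mm thick, fixed to the green. Origin at the centre of its underside (top 4 mm above it)
- disc_64: the second largest of the four planting discs: flat round brown board with a dark rim, 64 mm in diameter, 4 mm thick, fixed to the green. Origin at the centre of its underside (top 4 mm above it)
- disc_80: the largest of the four planting discs: flat round brown board with a dark rim, 80 mm in diameter, 4 mm thick, fixed to the green. Origin at the centre of its underside (top 4 mm above it)
- maple_orange: bystander: round-crowned orange tree, 91 mm tall, 75 mm across, loose; origin under its foot. Not to be moved. (The houses, hut and trains beside the work are fixed and up to 100 mm tall; none stands within 40 mm of the middle of a listed thing)
- lichen_yellow2: bystander: bushy yellow tree, 70 mm tall, 66 mm across, loose; origin under its foot. Not to be moved

How it is judged:
By the outcome, as a careful person would: the job done as asked, in the order asked, and still so for the second after the job is handed in, with the robot touching nothing.
It also fails if it takes over 99 s, if anything falls off the work surface, if the arm or the gripper's body presses on something with over 40 N, if the wrist force passes 120 N, or if a joint passes its speed limit or range.

## Working session

There is one attempt and no reset: what is moved stays moved. The work goes in short steps, Python scripts to look and compute and a shell command to move; the robot and the scene stay as the last step left them, time stands still between calls to the robot, and variables do not carry over. Pictures are saved under pics/ and viewed, at most 18 in all, crops included, and the job is handed in when it is done.

```bash
mkdir -p pics; python3 - <<'E'
from bench import ctrl
import cv2,numpy as np
np.set_printoptions(precision=4,suppress=True)
s=ctrl.get_state();print(s)
for n in("scene","side"):
    im,d=ctrl.get_image(n);cv2.imwrite(f"pics/{n}0.png",im);np.save(f"pics/{n}0.npy",d)
    c=ctrl.camera_info(n);print(n,c, (d>0).mean())
E
```

```text
{'time': 0.0, 'joint_positions': array([ 1.1401,  0.3218, -0.0701,  1.4516,  0.0226,  1.3708, -0.0568]), 'qd': array([-0.0005,  0.0004, -0.0001,  0.0002,  0.0005, -0.0015, -0.    ]), 'joint_torque': array([ -0.0001, -49.1289,  -0.4042, -31.2525,  -0.0639,   0.0436,
         0.0002]), 'position': array([ 0.2794, -0.5863,  0.2402]), 'tool_rot': array([-3.0624, -0.6927,  0.0008]), 'ft_force': array([-0.3734, -0.0246, -0.1774]), 'torque': array([ 0.0152,  0.0209, -0.0312]), 'grip_force': 0.0, 'grip_width': 1.0020331915747482}
scene {'intrinsics': array([[488.6914,   0.    , 281.5384],
       [  0.    , 488.6914, 199.8668],
       [  0.    ,   0.    ,   1.    ]]), 'R': array([[ 0.7747, -0.6322, -0.0137],
       [-0.3923, -0.4635, -0.7946],
       [ 0.496 ,  0.6209, -0.607 ]]), 't': array([-0.4362,  0.2098,  0.8625])} 0.9960204081632653
side {'intrinsics': array([[383.2787,   0.    , 278.1879],
       [  0.    , 383.2787, 208.2985],
       [  0.    ,   0.    ,   1.    ]]), 'R': array([[ 0.9978, -0.064 ,  0.0143],
       [-0.0314, -0.657 , -0.7532],
       [ 0.0576,  0.7512, -0.6576]]), 't': array([-0.535 , -0.0193,  0.8997])} 0.995875850340136
```

View pics/scene0.png

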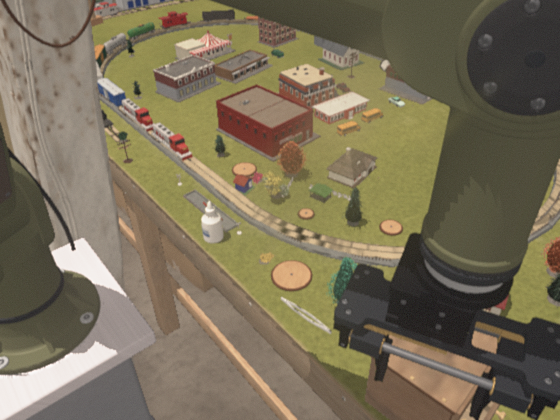

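View pics/side0.png

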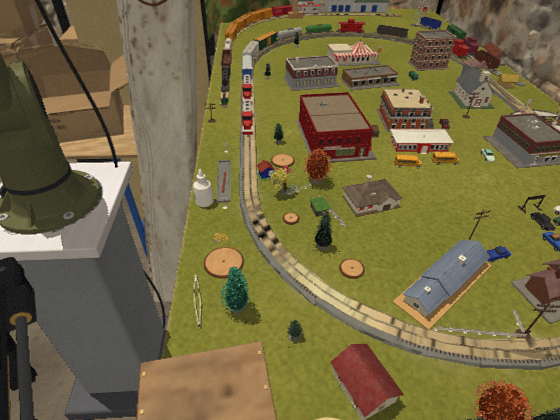

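```bash
cat > h.py <<'E'
import numpy as np,cv2
np.set_printoptions(precision=4,suppress=True)
def ray(c,u,v):
    d=c["R"].T@np.linalg.solve(c["intrinsics"],[u,v,1.]);return -c["R"].T@c["t"],d
def onplane(c,u,v,z):
    o,d=ray(c,u,v);return o+d*(z-o[2])/d[2]
def tri(c1,p1,c2,p2):
    o1,d1=ray(c1,*p1);o2,d2=ray(c2,*p2)
    s=np.linalg.lstsq(np.c_[d1,-d2],o2-o1,rcond=None)[0]
    a,b=o1+s[0]*d1,o2+s[1]*d2;return (a+b)/2,np.linalg.norm(a-b)
def dpt(c,u,v,z): 
    o,d=ray(c,u,v);return o+d*z   # z = depth along axis
def cloud(c,m,dep):
    v,u=np.nonzero(m&(dep>0));q=np.linalg.solve(c["intrinsics"],np.array([u,v,np.ones_like(u)],float))*dep[v,u]
    return (c["R"].T@(q-c["t"][:,None])).T,u,v
E
cat > m1.py <<'E'
from bench import ctrl
from h import *
D={"side":dict(d80=(223,262),d64=(282,160),d38=(290,218),d50=(351,268)),"scene":dict(d80=(292,275),d64=(244,170),d38=(306,213),d50=(391,227))}
T={"side":dict(teal=(235,288),p2=(323,232),ps=(278,131),pm=(294,328)),"scene":dict(teal=(346,278),p2=(354,206),ps=(220,146))}
ctr={};tips={}
for n in D:
    im=cv2.imread(f"pics/{n}0.png");dep=np.load(f"pics/{n}0.npy");c=ctrl.camera_info(n)
    hsv=cv2.cvtColor(im,cv2.COLOR_BGR2HSV);vis=im.copy()
    m=((hsv[...,0]<19)&(hsv[...,1]>60)&(hsv[...,2]>90)).astype(np.uint8)
    k,lab,st,ce=cv2.connectedComponentsWithStats(m)
    for a,p in D[n].items():
        l=lab[p[1],p[0]]; 
        if l==0: print(n,a,"miss",hsv[p[1],p[0]]);continue
        cn=max(cv2.findContours((lab==l).astype(np.uint8),0,1)[0],key=len);e=cv2.fitEllipse(cv2.convexHull(cn))
        P=onplane(c,*e[0],.004);Q,_,_=cloud(c,lab==l,dep)
        h=onplane
        w=np.array([onplane(c,*q[0],.004) for q in cn]);r=np.linalg.norm(w[:,:2]-P[:2],axis=1)
        ctr.setdefault(a,{})[n]=(c,e[0]);print(n,a,P,"diam",2*np.median(r),2*r.max(),"depth z",np.median(Q[:,2]),Q[:,:2].mean(0))
        cv2.ellipse(vis,e,(255,0,0),1)
    g=((hsv[...,2]<88)|((hsv[...,0]>62)&(hsv[...,0]<105)&(hsv[...,1]>60))).astype(np.uint8)
    k,lab,st,ce=cv2.connectedComponentsWithStats(g)
    for a,p in T[n].items():
        l=lab[p[1],p[0]]
        if l==0: print(n,a,"miss",hsv[p[1],p[0]]);continue
        mm=lab==l;Q,u,v=cloud(c,mm,dep);t=v.min();ut=u[v<=t+2].mean()
        tips.setdefault(a,{})[n]=(c,(ut,t+.5));
        hi=Q[Q[:,2]>np.percentile(Q[:,2],97)]
        print(n,a,st[l],"zmax",Q[:,2].max(),"top xy",hi.mean(0),"mean",Q.mean(0))
        cv2.drawContours(vis,cv2.findContours(mm.astype(np.uint8),0,1)[0],-1,(0,0,255),1)
    x0,y0,x1,y1=(180,100,420,360) if n=="side" else (180,110,440,310)
    cv2.imwrite(f"pics/v_{n}.png",cv2.resize(vis[y0:y1,x0:x1],None,fx=2.3,fy=2.3))
for G in(ctr,tips):
    for a,x in G.items():
        if len(x)==2: print("tri",a,*tri(*x["side"],*x["scene"]))
E
python3 m1.py
```

```text
side d80 [ 0.4129 -0.2138  0.004 ] diam 0.0746797107064669 0.07947972702515398 depth z 0.0034063236768943216 [ 0.4115 -0.2111]
side d64 [0.5558 0.1384 0.004 ] diam 0.05761943951729899 0.0671443428152797 depth z 0.0030958538013850056 [0.5556 0.1412]
side d38 [ 0.5574 -0.0906  0.004 ] diam 0.030948452375902442 0.03436401895345026 depth z 0.0029913098488268705 [ 0.5575 -0.0897]
side d50 [ 0.6642 -0.2428  0.004 ] diam 0.04521082583744923 0.04867681041220169 depth z 0.0033247859504147523 [ 0.6647 -0.2419]
side teal [ 207  263   54   62 1188] zmax 0.11081475118354983 top xy [ 0.4429 -0.3226  0.1067] mean [ 0.4474 -0.3297  0.0408]
side p2 [311 202  26  52 634] zmax 0.09193869082114262 top xy [ 0.6165 -0.1768  0.0877] mean [ 0.6186 -0.1675  0.0294]
side ps [274 124  12  21 151] zmax 0.05772972348007413 top xy [0.5521 0.2355 0.0566] mean [0.5522 0.2354 0.0234]
side pm [287 320  19  24 268] zmax 0.047666920972142396 top xy [ 0.5385 -0.3826  0.0444] mean [ 0.5403 -0.3859  0.0178]
scene d80 [ 0.4124 -0.2135  0.004 ] diam 0.07693646220471814 0.08300845666860893 depth z 0.005524414410204625 [ 0.41
[... 439 characters left out ...]
x 0.6190781358038706 top xy [ 0.2304 -0.5907  0.6131] mean [ 0.2474 -0.5852  0.4767]
scene p2 [346 189  16  34 322] zmax 0.08966727234305467 top xy [ 0.6152 -0.1776  0.0876] mean [ 0.6116 -0.1813  0.0422]
scene ps [215 136  10  19 115] zmax 0.059222993280628286 top xy [0.5511 0.2367 0.0575] mean [0.5494 0.2349 0.0309]
tri d80 [ 0.4128 -0.213   0.0032] 0.00016211671701298478
tri d64 [0.5542 0.1316 0.001 ] 0.01287580535347902
tri d38 [ 0.5573 -0.0914  0.005 ] 0.00020129227024767157
tri d50 [ 0.664  -0.2432  0.005 ] 0.0006716345225330787
tri teal [ 0.4248 -0.4714  0.4706] 0.24901740936767658
tri p2 [ 0.5789 -0.2057  0.1331] 0.01603589147683581
tri ps [0.5504 0.2349 0.0579] 0.0011687541933202803
```

```bash
cat > clr.py <<'E'
from bench import ctrl
from h import *
P=[]
for n in("side","scene"):
    c=ctrl.camera_info(n);d=np.load(f"pics/{n}0.npy");Q,u,v=cloud(c,np.ones_like(d,bool),d)
    P.append(Q[(Q[:,2]>.012)&(Q[:,2]<.125)&(Q[:,0]>.3)&(Q[:,0]<.9)&(abs(Q[:,1])<.6)])
np.save("pics/P.npy",np.vstack(P))
side=P[0]
t=dict(pm=(.5385,-.3826),ps=(.552,.236),p2=(.616,-.177),te=(.443,-.3226));d=dict(pm=(.5573,-.091),ps=(.6645,-.2428),p2=(.5558,.1384),te=(.4128,-.2135))
tcp=dict(pm=.03,ps=.032,p2=.05,te=.065)
P=side
for k in t:
  for what,X,z in(("pick",t[k],tcp[k]),("place",d[k],tcp[k]+.004)):
    q=P[:,:2]-X;r=np.linalg.norm(q,axis=1)
    out=[]
    for a in range(0,180,15):
        y=np.array([np.cos(np.radians(a)),np.sin(np.radians(a))]);v=q@y;u=q@[-y[1],y[0]]
        # distance outside rectangles
        def gap(hx,hy,sel):
            g=np.hypot(np.maximum(abs(u)-hx,0),np.maximum(abs(v)-hy,0))[sel&(r>(.035 if what=="pick" else 0))];return g.min() if len(g) else 9
        out.append((a,round(1e3*gap(.0375,.095,P[:,2]>z+.045)),round(1e3*gap(.012,.06,P[:,2]>z-.019))))
    print(k,what,"az",round(np.degrees(np.arctan2(X[1],X[0]))),*[f"{a}:{min(b,99)}/{min(f,99)}" for a,b,f in out])
E
python3 clr.py; python3 - <<'E'
from h import *
import os;os.chdir('.')
P=np.load("pics/P.npy")
# height map, x up, y left; 2.0 px... per 2mm
H=np.zeros((300,480));i=((.9-P[:,0])/.002).astype(int).clip(0,299);j=((.48-P[:,1])/.002).astype(int).clip(0,479)
np.maximum.at(H,(i,j),P[:,2])
im=cv2.applyColorMap((H/.125*255).astype(np.uint8),cv2.COLORMAP_JET)
for k in range(0,480,50):cv2.line(im,(k,0),(k,299),(90,90,90),1)
for k in range(0,300,50):cv2.line(im,(0,k),(479,k),(90,90,90),1)
for x,y,r in((.4128,-.2135,40),(.5558,.1384,32),(.6645,-.2428,25),(.5573,-.091,19)):cv2.circle(im,(int((.48-y)/.002),int((.9-x)/.002)),r//2,(255,255,255),1)
cv2.imwrite("pics/hm.png",cv2.resize(im,None,fx=1.6,fy=1.6))
E
```

```text
pm pick az -35 0:4/36 15:14/36 30:0/32 45:0/31 60:0/31 75:0/34 90:14/37 105:21/23 120:1/17 135:0/18 150:0/19 165:0/29
pm place az -9 0:40/0 15:54/0 30:49/0 45:48/1 60:50/7 75:36/11 90:16/12 105:0/13 120:1/12 135:0/19 150:0/9 165:21/6
ps pick az 23 0:0/16 15:0/14 30:0/14 45:0/17 60:0/32 75:15/44 90:36/56 105:27/44 120:8/34 135:0/21 150:0/13 165:0/14
ps place az -20 0:22/29 15:31/38 30:35/44 45:34/45 60:28/40 75:16/30 90:1/16 105:0/3 120:0/0 135:0/0 150:0/3 165:8/17
p2 pick az -16 0:99/85 15:99/74 30:99/68 45:99/69 60:99/68 75:99/73 90:99/84 105:99/99 120:99/99 135:99/99 150:99/99 165:99/99
p2 place az 14 0:99/24 15:99/18 30:99/6 45:99/7 60:99/9 75:99/19 90:99/30 105:99/27 120:99/25 135:99/25 150:99/27 165:99/25
te pick az -36 0:96/60 15:87/73 30:65/88 45:49/90 60:38/81 75:34/76 90:38/75 105:37/68 120:34/56 135:39/51 150:58/52 165:81/52
te place az -27 0:99/76 15:99/84 30:99/77 45:99/63 60:99/48 75:99/39 90:99/37 105:99/36 120:99/37 135:99/38 150:99/48 165:99/63
```

View pics/hm.png

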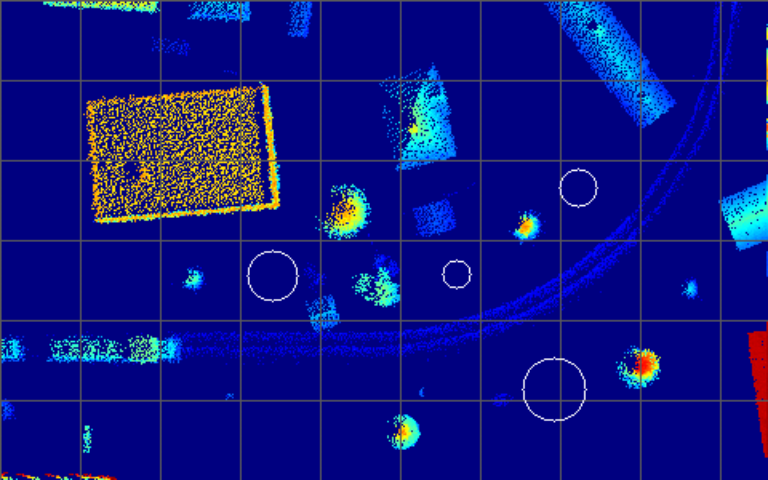

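View pics/v_side.png

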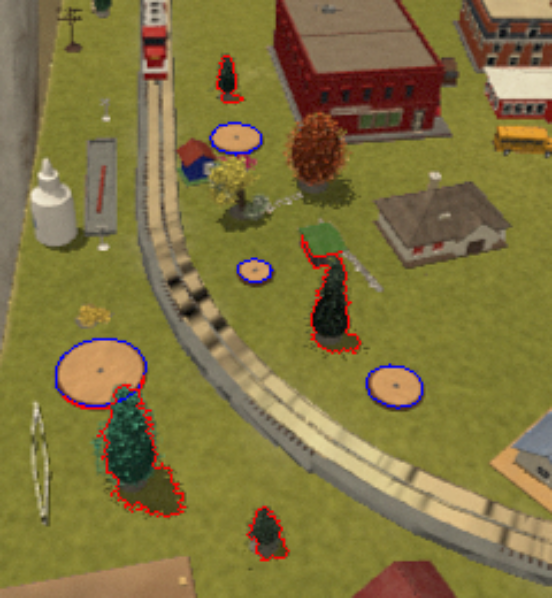

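```bash
cat >> h.py <<'E'
from scipy.spatial.transform import Rotation as Ro
def plan(s,x,y,z,yaw=None,n=0):
    R=Ro.from_rotvec(s["tool_rot"]).as_matrix();a=np.degrees(np.arctan2(R[1,1],R[0,1]))
    sh=R.T@(np.array([x,y,z])-s["position"]);n=n or int(np.ceil(np.linalg.norm(sh)/.05)) or 1
    print("pos",s["position"],"yaw",round(a,1),"tilt",round(np.degrees(np.arccos(min(1,-R[2,2]))),2),"t",round(s["time"],2),"shift",sh,"| n",n,"per row",sh/n)
    if yaw is not None:
        d=-((yaw-a+90)%180-90);k=int(np.ceil(abs(d)/10));print("turn",round(d,1),"k",k,"per row",round(d/max(k,1),2))
E
cat > p.py <<'E'
import sys
from bench import ctrl
from h import *
v=[float(q) for q in sys.argv[1:]]
plan(ctrl.get_state(),v[0],v[1],v[2],v[3] if len(v)>3 else None,int(v[4]) if len(v)>4 else 0)
E
python3 p.py .5385 -.3826 .20 100; python3 - <<'E'
import sys;sys.path.insert(0,'.')
from bench import ctrl
from h import *
c=ctrl.camera_info("wrist");s=ctrl.get_state();R=Ro.from_rotvec(s["tool_rot"]).as_matrix()
C=-c["R"].T@c["t"];print("cam in tool",R.T@(C-s["position"]),"\naxes",R.T@c["R"].T, c["intrinsics"])
P=np.load("pics/P.npy");q=P[(P[:,0]<.53)&(P[:,1]<-.45)];print(q.min(0),q.max(0))
E
```

```text
pos [ 0.2794 -0.5864  0.2403] yaw -64.5 tilt 0.09 t 0.1 shift [ 0.3215 -0.0724  0.0404] | n 7 per row [ 0.0459 -0.0103  0.0058]
turn 15.5 k 2 per row 7.74
cam in tool [ 0.0696  0.0014 -0.1428] 
axes [[-0.001  -0.9664 -0.2569]
 [ 1.     -0.0012  0.0005]
 [-0.0008 -0.2569  0.9664]] [[326.4973   0.     282.0652]
 [  0.     326.4973 210.3727]
 [  0.       0.       1.    ]]
[ 0.3292 -0.5999  0.0121] [ 0.4967 -0.4558  0.1227]
```

```bash
python3 -m handwheel '[[0.087,0.046,-0.0103,0,0,0,0],[0.087,0.046,-0.0103,0,0,0,0],[0.087,0.046,-0.0103,0,0,0,0],[0.087,0.046,-0.0103,0,0,0,0],[0.087,0.046,-0.0103,0,0,0,0],[0.087,0.046,-0.0103,0.02,0,0,0],[0.087,0.046,-0.0103,0.02,0,0,0],[0.087,0,0,0,0,0,7.75],[0.087,0,0,0,0,0,7.75],[0.087,0,0,0,0,0,0]]' 20
cat > w.py <<'E'
import sys
from bench import ctrl
from h import *
s=ctrl.get_state();c=ctrl.camera_info("wrist");im,d=ctrl.get_image("wrist")
n=sys.argv[1];cv2.imwrite(f"pics/{n}.png",im);np.save(f"pics/{n}.npy",d)
import pickle;pickle.dump((s,c),open(f"pics/{n}.pkl","wb"))
print(s["position"],s["time"])
E
python3 w.py w1
```

```text
time: 1.35
position: [0.5391, -0.3829, 0.2006]
tool_rot: [-3.129, -0.276, 0.002]
ft_force: [-0.3, -0.0, 0.3]
grip_width: 1.002
grip_force: 0.0
[ 0.5391 -0.3829  0.2006] 1.35
```

View pics/w1.png

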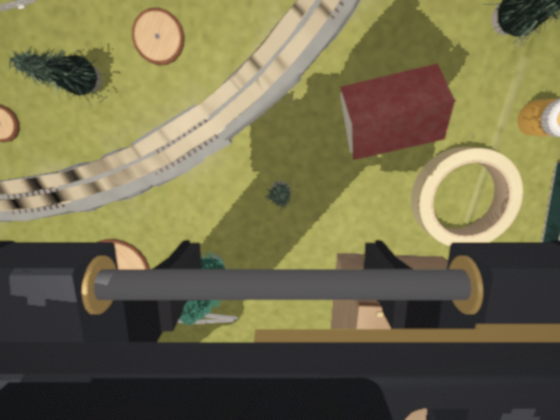

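```bash
cat > m2.py <<'E'
import sys,pickle
from h import *
# usage: m2 pic u v tcpz  : tree at pixel -> position & clearances
n,u0,v0,z=sys.argv[1],int(sys.argv[2]),int(sys.argv[3]),float(sys.argv[4])
s,c=pickle.load(open(f"pics/{n}.pkl","rb"));im=cv2.imread(f"pics/{n}.png");d=np.load(f"pics/{n}.npy")
Q,u,v=cloud(c,d>.16,d);Q0=onplane(c,u0,v0,z)
near=np.linalg.norm(Q[:,:2]-Q0[:2],axis=1)<.04
T=Q[near&(Q[:,2]>.012)];top=T[T[:,2]>T[:,2].max()-.012]
print("zmax",T[:,2].max(),"top",top.mean(0),len(top))
for a in np.arange(.015,T[:,2].max(),.012):
    b=T[(T[:,2]>a)&(T[:,2]<a+.012)]
    if len(b)>5:print(round(a,3),len(b),"bbox mid",(b[:,:2].min(0)+b[:,:2].max(0))/2,"ext",np.ptp(b[:,:2],axis=0))
X=top.mean(0)[:2];q=Q[:,:2]-X;r=np.linalg.norm(q,axis=1);o=[]
for a in range(0,180,15):
    y=np.array([np.cos(np.radians(a)),np.sin(np.radians(a))]);w=q@y;x=q@[-y[1],y[0]]
    f=lambda hx,hy,zz:min([99,*(1e3*np.hypot(np.maximum(abs(x)-hx,0),np.maximum(abs(w)-hy,0))[(Q[:,2]>zz)&(Q[:,2]<.13)&(r>.035)])])
    o.append(f"{a}:{f(.0375,.095,z+.045):.0f}/{f(.012,.06,z-.015):.0f}")
print(*o)
E
python3 m2.py w1 280 194 .03
```

```text
zmax 0.0455573117014777 top [ 0.5402 -0.3823  0.039 ] 135
0.015 177 bbox mid [ 0.5393 -0.3821] ext [0.0264 0.0253]
0.027 152 bbox mid [ 0.5395 -0.3825] ext [0.022  0.0201]
0.039 65 bbox mid [ 0.5392 -0.3825] ext [0.0122 0.0101]
0:3/39 15:16/45 30:0/34 45:0/31 60:0/31 75:0/34 90:16/36 105:30/22 120:7/18 135:0/18 150:4/21 165:2/30
```

```bash
python3 -m handwheel '[[0.065,0,0,0.05,0,0,0],[0.065,0,0,0.05,0,0,0],[0.065,0,0,0.04,0,0,0],[0.065,0,0,0.02,0,0,0],[0.065,0,0,0.01,0,0,0],[0.065,0,0,0,0,0,0],[0,0,0,0,0,0,0],[0,0,0,0,0,0,0],[0,0,0,0,0,0,0],[0,0,0,0,0,0,0],[0,0,0,0,0,0,0]]' 15
python3 p.py .5573 -.091 .13 60
```

```text
time: 2.78
position: [0.5393, -0.3832, 0.0313]
tool_rot: [3.13, 0.273, -0.0]
ft_force: [0.6, 0.3, 0.3]
grip_width: 0.263
grip_force: 0.0
pos [ 0.5393 -0.3832  0.0313] yaw -80.0 tilt 0.01 t 2.77 shift [ 0.0684 -0.2846 -0.0987] | n 7 per row [ 0.0098 -0.0407 -0.0141]
turn 40.0 k 4 per row 10.0
```

```bash
python3 -m handwheel '[[0,0,0,0,0,0,0],[0,0,0,0,0,0,0],[0,0,0,0,0,0,0]]'; python3 -m handwheel '[[0,0,0,0,0,0,0],[0,0,0,-0.03,0,0,0],[0,0,0,-0.06,0,0,0],[0,0,0,-0.06,0,0,0],[0,0,0,-0.02,0,0,0]]';python3 p.py .5573 -.091 .2 60;python3 w.py w2
```

```text
time: 3.15
position: [0.5393, -0.3831, 0.0313]
tool_rot: [-3.13, -0.273, 0.0]
ft_force: [-0.2, 0.1, 1.3]
grip_width: 0.166
grip_force: 15.0
time: 3.78
position: [0.5412, -0.3844, 0.2065]
tool_rot: [3.125, 0.273, 0.009]
ft_force: [0.5, -0.4, 0.3]
grip_width: 0.166
grip_force: 15.0
pos [ 0.5412 -0.3844  0.2065] yaw -80.0 tilt 0.46 t 3.77 shift [ 0.0667 -0.2862  0.0052] | n 6 per row [ 0.0111 -0.0477  0.0009]
turn 40.0 k 4 per row 9.99
[ 0.5412 -0.3844  0.2065] 3.775
```

View pics/w2.png

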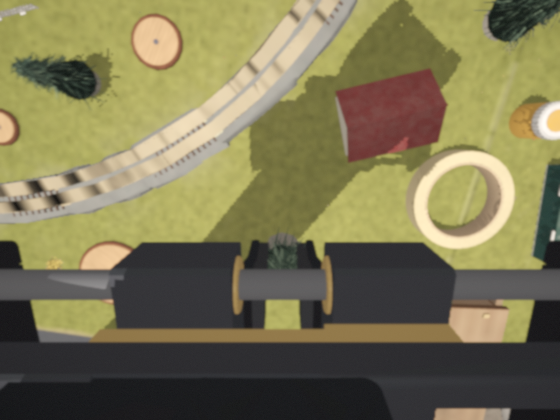

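```bash
python3 -m handwheel '[[0,0.0111,-0.0477,0.001,0,0,0],[0,0.0111,-0.0477,0.001,0,0,0],[0,0.0111,-0.0477,0.001,0,0,0],[0,0.0111,-0.0477,0.001,0,0,0],[0,0.0111,-0.0477,0.001,0,0,0],[0,0.0111,-0.0477,0.001,0,0,0],[0,0,0,0,0,0,10],[0,0,0,0,0,0,10],[0,0,0,0,0,0,10],[0,0,0,0,0,0,10],[0,0,0,0,0,0,0],[0,0,0,0,0,0,0]]'; python3 w.py w3; python3 p.py .5573 -.091 .036 60 6
```

```text
time: 5.32
position: [0.5547, -0.0896, 0.1942]
tool_rot: [3.035, -0.809, -0.003]
ft_force: [0.3, -0.2, -0.8]
grip_width: 0.165
grip_force: 15.0
[ 0.5547 -0.0896  0.1942] 5.325
pos [ 0.5549 -0.0897  0.1945] yaw -119.9 tilt 0.07 t 5.38 shift [ 0.0029 -0.0001  0.1585] | n 6 per row [ 0.0005 -0.      0.0264]
turn 0.1 k 1 per row 0.12
```

View pics/w3.png

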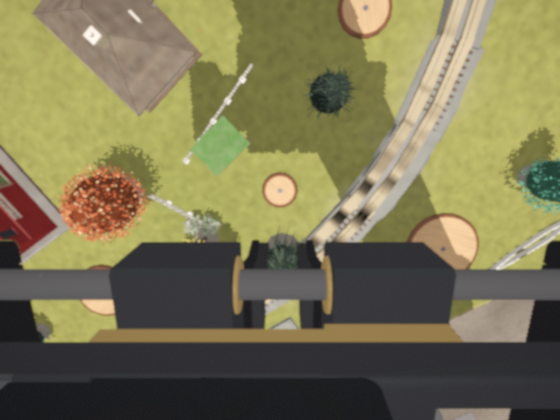

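```bash
cat > disc.py <<'E'
import sys,pickle
from h import *
n=sys.argv[1];s,c=pickle.load(open(f"pics/{n}.pkl","rb"));im=cv2.imread(f"pics/{n}.png");hsv=cv2.cvtColor(im,cv2.COLOR_BGR2HSV)
m=((hsv[...,0]<17)&(hsv[...,1]>60)&(hsv[...,2]>110)).astype(np.uint8);k,lab,st,ce=cv2.connectedComponentsWithStats(m)
for p in sys.argv[2:]:
    u,v=map(int,p.split(","));l=lab[v-5,u]
    cn=max(cv2.findContours((lab==l).astype(np.uint8),0,1)[0],key=len);e=cv2.fitEllipse(cv2.convexHull(cn));P=onplane(c,*e[0],.004)
    w=np.array([onplane(c,*q[0],.004) for q in cn]);print(p,l,P,"diam",2*np.median(np.linalg.norm(w-P,axis=1)),"px",e[0])
E
python3 disc.py w3 280,190 443,243; python3 disc.py w1 157,36; python3 m2.py w3 330,92 92 .05 2>/dev/null || python3 m2.py w3 330 92 .05
```

```text
157,36 25 [ 0.6663 -0.2422  0.004 ] diam 0.010078300943870355 px (156.7311248779297, 35.82587432861328)
zmax 0.09411901127795427 top [ 0.6179 -0.1761  0.0872] 246
0.015 266 bbox mid [ 0.6172 -0.178 ] ext [0.0441 0.0484]
0.027 236 bbox mid [ 0.615  -0.1786] ext [0.0401 0.0345]
0.039 206 bbox mid [ 0.6173 -0.1781] ext [0.0352 0.0307]
0.051 170 bbox mid [ 0.6175 -0.176 ] ext [0.0279 0.0323]
0.063 200 bbox mid [ 0.6178 -0.1759] ext [0.0244 0.0225]
0.075 272 bbox mid [ 0.6176 -0.1747] ext [0.0225 0.0218]
0.087 139 bbox mid [ 0.6194 -0.176 ] ext [0.0183 0.0126]
0:99/86 15:99/75 30:99/69 45:99/70 60:99/69 75:99/75 90:99/87 105:99/99 120:99/99 135:99/99 150:99/99 165:99/99Traceback (most recent call last):
  File "disc.py", line 7, in <module>
    cn=max(cv2.findContours((lab==l).astype(np.uint8),0,1)[0],key=len);e=cv2.fitEllipse(cv2.convexHull(cn));P=onplane(c,*e[0],.004)
                                                                         ~~~~~~~~~~~~~~^^^^^^^^^^^^^^^^^^^^
cv2.error: OpenCV(4.12.0) /io/opencv/modules/imgproc/src/shapedescr.cpp:361: error: (-201:Incorrect size of input array) There should be at least 5 points to fit the ellipse in function 'fitEllipseNoDirect'
```

```bash
sed -i 's/<17)&(hsv\[...,1\]>60)&(hsv\[...,2\]>110)/<22)\&(hsv[...,1]>50)\&(hsv[...,2]>90)/; s/l=lab\[v-5,u\]/l=lab[v-7,u-3];print(hsv[v-7,u-3])/' disc.py; python3 disc.py w3 280,190 443,243;python3 disc.py w1 157,36
```

```text
[ 17  84 250]
280,190 10 [ 0.5594 -0.0908  0.004 ] diam 0.03570364797491503 px (279.4534606933594, 189.64080810546875)
[ 16  99 173]
443,243 13 [ 0.4193 -0.215   0.004 ] diam 0.07076843385907187 px (443.2095031738281, 243.4931640625)
[ 16  92 225]
157,36 2 [ 0.6664 -0.2429  0.004 ] diam 0.04823530459018908 px (157.4877166748047, 35.833473205566406)
```

```bash
python3 -m handwheel '[[0,0.0034,-0.0008,0.02,0,0,0],[0,0,0,0.05,0,0,0],[0,0,0,0.045,0,0,0],[0,0,0,0.025,0,0,0],[0,0,0,0.012,0,0,0],[0,0,0,0.003,0,0,0],[0,0,0,0,0,0,0],[0,0,0,0,0,0,0]]'; python3 p.py .5583 -.0907 .0355 60 1
```

```text
time: 6.38
position: [0.5596, -0.0909, 0.0414]
tool_rot: [-3.034, 0.814, -0.004]
ft_force: [0.2, -1.0, 0.5]
grip_width: 0.163
grip_force: 15.0
pos [ 0.5596 -0.0909  0.0414] yaw -120.0 tilt 0.13 t 6.38 shift [-0.0012  0.0004  0.0059] | n 1 per row [-0.0012  0.0004  0.0059]
turn -0.0 k 1 per row -0.02
```

```bash
python3 -m handwheel '[[0,-0.001,0,0.003,0,0,0],[0,0,0,0.002,0,0,0],[0,0,0,0,0,0,0],[0,0,0,0,0,0,0]]'; python3 -m handwheel '[[0.045,0,0,0,0,0,0],[0.045,0,0,0,0,0,0],[0.045,0,0,0,0,0,0],[0.045,0,0,0,0,0,0],[0.045,0,0,-0.005,0,0,0],[0.045,0,0,-0.04,0,0,0],[0.045,0,0,-0.06,0,0,0],[0.045,0,0,-0.06,0,0,0],[0.045,0,0,0,0,0,0]]'; python3 w.py w4;python3 disc.py w4 280,200;python3 p.py .552 .236 .20 90
```

```text
time: 6.88
position: [0.5577, -0.0903, 0.0353]
tool_rot: [3.034, -0.814, 0.0]
ft_force: [1.0, 0.3, 0.2]
grip_width: 0.165
grip_force: 15.0
time: 8.0
position: [0.5613, -0.0905, 0.2068]
tool_rot: [-3.034, 0.813, -0.018]
ft_force: [0.1, -0.6, -0.6]
grip_width: 0.515
grip_force: 0.0
[ 0.5613 -0.0905  0.2068] 8.0
[ 21  58 101]
280,200 8 [ 0.5593 -0.0909  0.004 ] diam 0.03462888341875707 px (282.8905944824219, 195.31826782226562)
pos [ 0.5594 -0.0904  0.2034] yaw -120.0 tilt 0.35 t 8.05 shift [-0.1697 -0.2789  0.0029] | n 7 per row [-0.0242 -0.0398  0.0004]
turn -30.0 k 4 per row -7.5
```

View pics/w4.png

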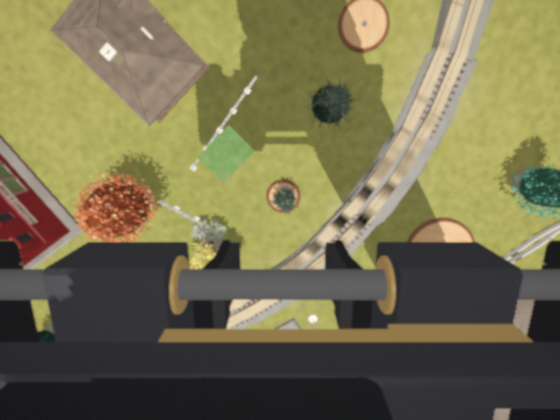

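```bash
python3 -m handwheel '[[0.065,-0.0243,-0.0398,0,0,0,0],[0.065,-0.0243,-0.0398,0,0,0,0],[0.065,-0.0243,-0.0398,0,0,0,0],[0.065,-0.0243,-0.0398,0,0,0,0],[0.065,-0.0243,-0.0398,0,0,0,0],[0.065,-0.0243,-0.0398,0,0,0,0],[0.065,-0.0243,-0.0398,0,0,0,0],[0.065,0,0,0,0,0,-10],[0.065,0,0,0,0,0,-10],[0.065,0,0,0,0,0,-10],[0.065,0,0,0,0,0,0],[0.065,0,0,0,0,0,0]]';python3 w.py w5;python3 p.py .552 .236 .034 90
```

```text
time: 9.55
position: [0.5494, 0.2358, 0.1993]
tool_rot: [3.141, -0.005, -0.002]
ft_force: [0.2, 0.2, -0.2]
grip_width: 0.74
grip_force: 0.0
[0.5494 0.2358 0.1993] 9.55
pos [0.5496 0.2358 0.1995] yaw -90.2 tilt 0.07 t 9.6 shift [ 0.0026 -0.0002  0.1655] | n 4 per row [ 0.0007 -0.0001  0.0414]
turn -0.2 k 1 per row -0.15
```

View pics/w5.png

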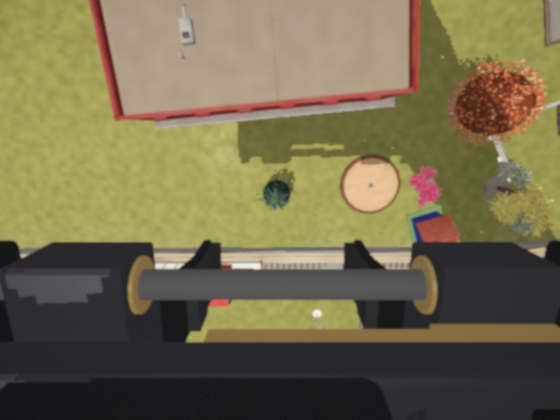

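Pine_small stands at (277,193), disc_64 at (370,184), the red building's edge at row 118.

```bash
python3 m2.py w5 277 193 .032; python3 disc.py w5 370,184;python3 p.py .5525 .2365 .034 90
```

```text
zmax 0.19416072675965942 top [0.5564 0.2448 0.1875] 363
0.015 226 bbox mid [0.5502 0.242 ] ext [0.0366 0.0397]
0.027 153 bbox mid [0.5496 0.24  ] ext [0.0337 0.0292]
0.039 128 bbox mid [0.5517 0.2398] ext [0.0207 0.0208]
0.051 158 bbox mid [0.5531 0.2401] ext [0.0172 0.0174]
0.171 113 bbox mid [0.5527 0.2374] ext [0.0167 0.076 ]
0.183 340 bbox mid [0.554  0.2374] ext [0.0146 0.076 ]
0:0/12 15:0/13 30:0/14 45:0/22 60:0/29 75:8/41 90:30/56 105:22/51 120:1/37 135:0/26 150:0/17 165:0/14
[ 17  91 230]
370,184 15 [0.5579 0.1419 0.004 ] diam 0.06174563575233076 px (369.81353759765625, 183.92098999023438)
pos [0.5496 0.2358 0.1995] yaw -90.2 tilt 0.07 t 9.6 shift [ 0.0031 -0.0007  0.1655] | n 4 per row [ 0.0008 -0.0002  0.0414]
turn -0.2 k 1 per row -0.15
```

```bash
python3 -m handwheel '[[0.065,0.0025,-0.0022,0.04,0,0,0],[0.065,0,0,0.05,0,0,0],[0.065,0,0,0.04,0,0,0],[0.065,0,0,0.025,0,0,0],[0.065,0,0,0.011,0,0,0],[0.065,0,0,0,0,0,0],[0.065,0,0,0,0,0,0]]';python3 -m handwheel '[[0,0,0,0,0,0,0],[0,0,0,0,0,0,0],[0,0,0,0,0,0,0],[0,0,0,0,0,0,0],[0,0,0,0,0,0,0],[0,0,0,0,0,0,0],[0,0,0,0,0,0,0]]' 15
```

```text
time: 10.48
position: [0.5533, 0.2388, 0.0356]
tool_rot: [-3.141, 0.001, -0.003]
ft_force: [0.6, 0.3, 0.6]
grip_width: 0.746
grip_force: 0.0
time: 11.35
position: [0.5523, 0.2382, 0.0341]
tool_rot: [3.141, -0.0, -0.0]
ft_force: [-1.4, -0.0, -0.5]
grip_width: 0.233
grip_force: 14.6
```

```bash
python3 -m handwheel '[[0,0,0,-0.01,0,0,0],[0,0,0,-0.04,0,0,0],[0,0,0,-0.06,0,0,0],[0,0,0,-0.05,0,0,0],[0,0,0,-0.01,0,0,0],[0,0,0,0,0,0,0]]';python3 p.py .6652 -.2427 .2 35
```

```text
time: 12.1
position: [0.5525, 0.2383, 0.205]
tool_rot: [-3.141, 0.001, -0.002]
ft_force: [-0.3, 0.2, -0.6]
grip_width: 0.233
grip_force: 14.6
pos [0.5525 0.2383 0.205 ] yaw -90.0 tilt 0.09 t 12.1 shift [0.1128 0.481  0.0051] | n 10 per row [0.0113 0.0481 0.0005]
turn 55.0 k 6 per row 9.16
```

```bash
python3 -m handwheel '[[0,0.0113,0.0481,0,0,0,0],[0,0.0113,0.0481,0,0,0,0],[0,0.0113,0.0481,0,0,0,0],[0,0.0113,0.0481,0,0,0,0],[0,0.0113,0.0481,0,0,0,0],[0,0.0113,0.0481,0,0,0,0],[0,0.0113,0.0481,0,0,0,0],[0,0.0113,0.0481,0,0,0,0],[0,0.0113,0.0481,0,0,0,0],[0,0.0113,0.0481,0,0,0,0]]';python3 -m handwheel '[[0,0,0,0,0,0,9.2],[0,0,0,0,0,0,9.2],[0,0,0,0,0,0,9.2],[0,0,0,0,0,0,9.2],[0,0,0,0,0,0,9.2],[0,0,0,0,0,0,9],[0,0,0,0,0,0,0],[0,0,0,0,0,0,0]]';python3 p.py .6652 -.2427 .038 35; python3 w.py w6
```

```text
time: 13.35
position: [0.6643, -0.244, 0.2014]
tool_rot: [-3.14, 0.0, 0.006]
ft_force: [0.6, 0.7, -0.8]
grip_width: 0.238
grip_force: 14.6
time: 14.35
position: [0.6647, -0.2425, 0.2028]
tool_rot: [2.788, -1.447, -0.004]
ft_force: [0.4, -0.9, -1.1]
grip_width: 0.238
grip_force: 14.6
pos [ 0.6647 -0.2425  0.2028] yaw -144.9 tilt 0.13 t 14.35 shift [ 0.0008 -0.0005  0.1648] | n 4 per row [ 0.0002 -0.0001  0.0412]
turn 0.1 k 1 per row 0.14
[ 0.6647 -0.2425  0.2028] 14.35
```

View pics/w6.png

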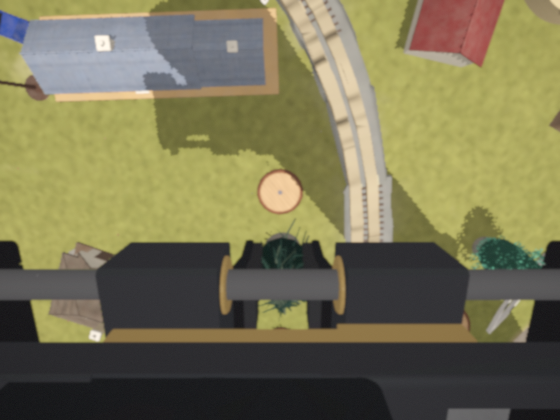

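```bash
python3 disc.py w6 280,192;python3 p.py .6652 -.2427 .038 35
```

```text
[ 17  87 241]
280,192 12 [ 0.6669 -0.2428  0.004 ] diam 0.04806201364428773 px (279.6717834472656, 191.28524780273438)
pos [ 0.6648 -0.2425  0.2032] yaw -144.9 tilt 0.1 t 14.4 shift [ 0.0006 -0.0004  0.1652] | n 4 per row [ 0.0001 -0.0001  0.0413]
turn 0.1 k 1 per row 0.11
```

```bash
python3 -m handwheel '[[0,0.0008,-0.0006,0.04,0,0,0],[0,0,0,0.05,0,0,0],[0,0,0,0.04,0,0,0],[0,0,0,0.02,0,0,0],[0,0,0,0.01,0,0,0],[0,0,0,0,0,0,0],[0,0,0,0,0,0,0],[0,0,0,0,0,0,0]]'; python3 p.py .6658 -.2428 .038 35 1
```

```text
time: 15.4
position: [0.6671, -0.2434, 0.0459]
tool_rot: [-2.786, 1.451, -0.004]
ft_force: [0.4, 0.2, -0.1]
grip_width: 0.236
grip_force: 14.6
pos [ 0.6671 -0.2434  0.0459] yaw -145.0 tilt 0.15 t 15.4 shift [-0.0012  0.0007  0.0079] | n 1 per row [-0.0012  0.0007  0.0079]
turn -0.0 k 1 per row -0.01
```

```bash
python3 -m handwheel '[[0,-0.0008,0.0005,0.005,0,0,0],[0,0,0,0.0025,0,0,0],[0,0,0,0,0,0,0],[0,0,0,0,0,0,0],[0,0,0,0,0,0,0]]'; python3 -m handwheel '[[0.055,0,0,0,0,0,0],[0.055,0,0,0,0,0,0],[0.055,0,0,0,0,0,0],[0.055,0,0,0,0,0,0],[0.055,0,0,-0.005,0,0,0],[0.055,0,0,-0.04,0,0,0],[0.055,0,0,-0.06,0,0,0],[0.055,0,0,-0.06,0,0,0],[0.055,0,0,0,0,0,0],[0.055,0,0,0,0,0,0]]'; python3 w.py w7;python3 p.py .6172 -.177 .2 60
```

```text
time: 16.02
position: [0.6654, -0.2428, 0.038]
tool_rot: [2.786, -1.451, 0.001]
ft_force: [-2.3, 1.0, 6.2]
grip_width: 0.239
grip_force: 15.3
time: 17.27
position: [0.6652, -0.2426, 0.202]
tool_rot: [2.786, -1.451, 0.001]
ft_force: [-0.2, -0.8, -0.4]
grip_width: 0.63
grip_force: 0.0
[ 0.6652 -0.2426  0.202 ] 17.275
pos [ 0.6646 -0.2425  0.2005] yaw -145.0 tilt 0.12 t 17.32 shift [-0.0808  0.0013  0.0007] | n 2 per row [-0.0404  0.0006  0.0003]
turn -25.0 k 3 per row -8.34
```

View pics/w7.png

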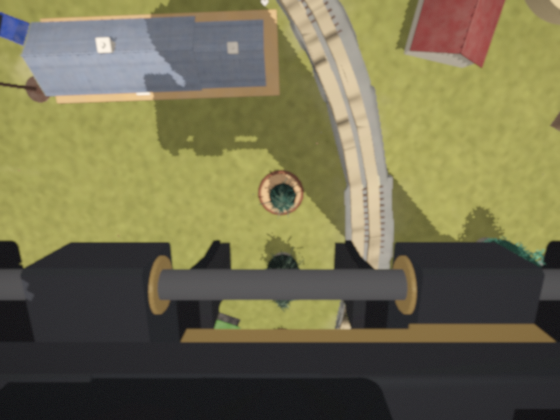

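```bash
python3 -m handwheel '[[0.075,-0.0404,0.0006,0,0,0,0],[0.075,-0.0404,0.0006,0,0,0,0],[0.075,0,0,0,0,0,0],[0.075,0,0,0.04,0,0,0],[0.075,0,0,0.05,0,0,0],[0.075,0,0,0.035,0,0,0],[0.075,0,0,0.018,0,0,0],[0.075,0,0,0.008,0,0,0],[0.075,0,0,0,0,0,0],[0.075,0,0,0,0,0,0]]';python3 p.py .6172 -.177 .05 35 1
```

```text
time: 18.58
position: [0.6191, -0.1775, 0.0523]
tool_rot: [-2.786, 1.451, -0.004]
ft_force: [0.5, 0.7, -1.1]
grip_width: 0.862
grip_force: 0.0
pos [ 0.6191 -0.1775  0.0523] yaw -145.0 tilt 0.16 t 18.57 shift [-0.0015  0.0013  0.0023] | n 1 per row [-0.0015  0.0013  0.0023]
turn -0.0 k 1 per row -0.02
```

```bash
python3 -m handwheel '[[0.075,-0.0012,0.001,0,0,0,0],[0,0,0,0,0,0,0],[0,0,0,0,0,0,0],[0,0,0,0,0,0,0],[0,0,0,0,0,0,0],[0,0,0,0,0,0,0],[0,0,0,0,0,0,0],[0,0,0,0,0,0,0]]' 15;python3 -m handwheel '[[0,0,0,0,0,0,0],[0,0,0,0,0,0,0]]';python3 p.py .6172 -.177 .23 35 1
```

```text
time: 19.58
position: [0.6164, -0.1768, 0.0507]
tool_rot: [2.786, -1.451, -0.0]
ft_force: [0.1, -0.9, -0.2]
grip_width: 0.261
grip_force: 14.7
time: 19.82
position: [0.6164, -0.1768, 0.0507]
tool_rot: [2.786, -1.451, -0.0]
ft_force: [0.6, 0.1, -1.1]
grip_width: 0.256
grip_force: 14.7
pos [ 0.6164 -0.1768  0.0507] yaw -145.0 tilt 0.01 t 19.82 shift [ 0.0006 -0.0005 -0.1793] | n 1 per row [ 0.0006 -0.0005 -0.1793]
turn -0.0 k 1 per row -0.02
```

```bash
python3 -m handwheel '[[0,0,0,-0.01,0,0,0],[0,0,0,-0.04,0,0,0],[0,0,0,-0.06,0,0,0],[0,0,0,-0.05,0,0,0],[0,0,0,-0.01,0,0,0],[0,-0.0419,-0.019,0,0,0,0],[0,-0.0419,-0.019,0,0,0,0],[0,-0.0419,-0.019,0,0,0,0],[0,-0.0419,-0.019,0,0,0,0],[0,-0.0419,-0.019,0,0,0,0],[0,-0.0419,-0.019,0,0,0,0],[0,-0.0419,-0.019,0,0,0,0]]';python3 -m handwheel '[[0,0,0,0,0,0,-9.2],[0,0,0,0,0,0,-9.2],[0,0,0,0,0,0,-9.2],[0,0,0,0,0,0,-9.2],[0,0,0,0,0,0,-9.2],[0,0,0,0,0,0,-9],[0,0,0,0,0,0,0],[0,0,0,0,0,0,0]]';python3 w.py w8; python3 p.py .557 .140 .0555 90 1
```

```text
time: 21.32
position: [0.5666, 0.0864, 0.214]
tool_rot: [2.778, -1.445, -0.015]
ft_force: [-0.4, -0.3, -1.7]
grip_width: 0.253
grip_force: 14.7
time: 22.32
position: [0.5671, 0.0858, 0.2143]
tool_rot: [3.137, -0.004, -0.02]
ft_force: [-0.1, -0.2, -0.7]
grip_width: 0.257
grip_force: 14.7
[0.5671 0.0858 0.2143] 22.325
pos [0.5672 0.0858 0.2144] yaw -90.1 tilt 0.76 t 22.38 shift [-0.0083 -0.0549  0.1588] | n 1 per row [-0.0083 -0.0549  0.1588]
turn -0.1 k 1 per row -0.1
```

View pics/w8.png

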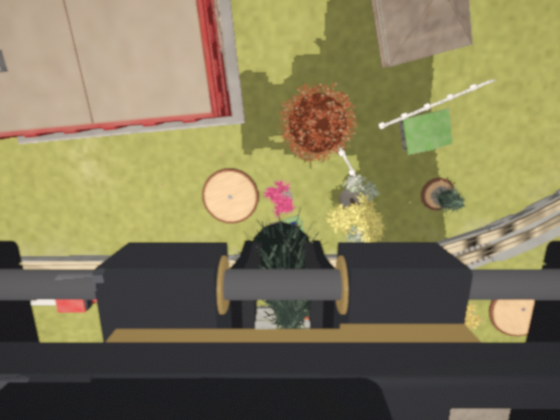

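```bash
python3 disc.py w8 230,196;python3 - <<'E'
from bench import ctrl
from h import *
s=ctrl.get_state();R=Ro.from_rotvec(s["tool_rot"]).as_matrix()
z=R.T@[0,0,-1];print("tool z should be",z,"turn deg",np.degrees(np.cross([0,0,1],z)))
E
python3 p.py .5575 .140 .12 90 3
```

```text
[ 17  85 250]
230,196 14 [0.5584 0.1409 0.004 ] diam 0.06162804573192095 px (229.87559509277344, 195.41734313964844)
tool z should be [ 0.0123 -0.0047  0.9999] turn deg [ 0.2688  0.7057 -0.    ]
pos [0.5672 0.0858 0.2144] yaw -90.1 tilt 0.76 t 22.38 shift [-0.0086 -0.0546  0.0943] | n 3 per row [-0.0029 -0.0182  0.0314]
turn -0.1 k 1 per row -0.1
```

```bash
python3 -m handwheel '[[0,0,0,0,0.27,0.7,0],[0,-0.004,-0.027,0,0,0,0],[0,-0.0045,-0.027,0,0,0,0],[0,0,0,0.02,0,0,0],[0,0,0,0.05,0,0,0],[0,0,0,0.04,0,0,0],[0,0,0,0.02,0,0,0],[0,0,0,0.01,0,0,0],[0,0,0,0,0,0,0],[0,0,0,0,0,0,0]]'; python3 p.py .5575 .1402 .0555 90 1
```

```text
time: 23.62
position: [0.5598, 0.1402, 0.0759]
tool_rot: [-3.141, -0.0, -0.004]
ft_force: [0.3, 0.1, 1.2]
grip_width: 0.247
grip_force: 14.7
pos [0.5598 0.1402 0.0759] yaw -90.0 tilt 0.16 t 23.62 shift [-0.0024  0.      0.0204] | n 1 per row [-0.0024  0.      0.0204]
turn 0.0 k 1 per row 0.01
```

```bash
python3 -m handwheel '[[0,-0.0012,0,0.008,0,0,0],[0,0,0,0.007,0,0,0],[0,0,0,0.003,0,0,0],[0,0,0,0,0,0,0],[0,0,0,0,0,0,0],[0,0,0,0,0,0,0]]'; python3 p.py .5575 .1402 .0547 90 1
```

```text
time: 24.38
position: [0.5579, 0.14, 0.0569]
tool_rot: [-3.141, -0.001, -0.001]
ft_force: [-0.1, 0.5, -0.7]
grip_width: 0.252
grip_force: 14.7
pos [0.5579 0.14   0.0569] yaw -90.0 tilt 0.05 t 24.38 shift [-0.0004 -0.0002  0.0022] | n 1 per row [-0.0004 -0.0002  0.0022]
turn 0.0 k 1 per row 0.02
```

```bash
python3 -m handwheel '[[0,0,0,0.0015,0,0,0],[0,0,0,0.0007,0,0,0],[0,0,0,0,0,0,0],[0,0,0,0,0,0,0]]'; python3 -m handwheel '[[0.065,0,0,0,0,0,0],[0.065,0,0,0,0,0,0],[0.065,0,0,0,0,0,0],[0.065,0,0,0,0,0,0],[0.065,0,0,0,0,0,0],[0.065,0,0,-0.01,0,0,0],[0.065,0,0,-0.04,0,0,0],[0.065,0,0,-0.06,0,0,0],[0.065,0,0,-0.06,0,0,0],[0.065,0,0,0,0,0,0],[0.065,0,0,0,0,0,0]]'; python3 w.py w9;python3 disc.py w9 272,199; python3 m2.py w9 280 200 .05|head -9;python3 p.py .443 -.3235 .23 175
```

```text
time: 24.88
position: [0.5578, 0.14, 0.0546]
tool_rot: [-3.141, -0.001, -0.001]
ft_force: [-0.4, -0.2, 0.7]
grip_width: 0.251
grip_force: 14.8
time: 26.25
position: [0.5575, 0.1399, 0.2247]
tool_rot: [-3.141, -0.001, -0.001]
ft_force: [-0.4, 0.2, -1.0]
grip_width: 0.747
grip_force: 0.0
[0.5575 0.1399 0.2247] 26.25
[56 42 85]
272,199 0 [0.5142 0.0651 0.004 ] diam 0.5181226654749554 px (344.9091796875, 224.62806701660156)
zmax 0.21946283153786483 top [0.5642 0.146  0.2129] 362
0.015 140 bbox mid [0.5599 0.1388] ext [0.0471 0.0511]
0.027 210 bbox mid [0.5592 0.1405] ext [0.038  0.0397]
0.039 158 bbox mid [0.5573 0.1404] ext [0.0321 0.0345]
0.051 155 bbox mid [0.556  0.1386] ext [0.0335 0.0303]
0.063 125 bbox mid [0.5564 0.1395] ext [0.0292 0.0285]
0.075 162 bbox mid [0.5568 0.1379] ext [0.0266 0.023 ]
0.087 135 bbox mid [0.5577 0.1406] ext [0.016 0.015]
0.195 59 bbox mid [0.5607 0.1401] ext [0.0166 0.0745]
pos [0.5569 0.1397 0.2235] yaw -90.0 tilt 0.08 t 26.3 shift [-0.1141  0.4632 -0.0062] | n 10 per row [-0.0114  0.0463 -0.0006]
turn -85.0 k 9 per row -9.44
```

View pics/w9.png

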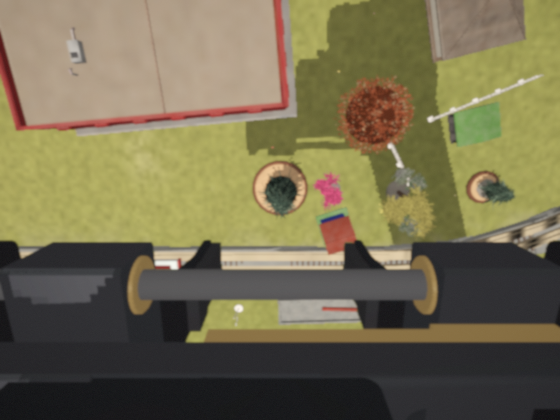

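```bash
python3 -m handwheel '[[0.08,-0.0095,0.0386,0,0,0,0],[0.08,-0.0095,0.0386,0,0,0,0],[0.08,-0.0095,0.0386,0,0,0,0],[0.08,-0.0095,0.0386,0,0,0,0],[0.08,-0.0095,0.0386,0,0,0,0],[0.08,-0.0095,0.0386,0,0,0,0],[0.08,-0.0095,0.0386,0,0,0,0],[0.08,-0.0095,0.0386,0,0,0,0],[0.08,-0.0095,0.0386,0,0,0,0],[0.08,-0.0095,0.0386,0,0,0,0],[0.08,-0.0095,0.0386,0,0,0,0],[0.08,-0.0095,0.0386,0,0,0,0]]';python3 -m handwheel '[[0.08,0,0,0,0,0,0],[0.08,0,0,0,0,0,0]]';python3 w.py w10;python3 p.py .443 -.3235 .065 90 5
```

```text
time: 27.8
position: [0.4426, -0.3239, 0.2225]
tool_rot: [-3.14, -0.001, 0.004]
ft_force: [0.6, -0.0, -0.2]
grip_width: 0.92
grip_force: 0.0
time: 28.05
position: [0.4435, -0.3222, 0.2229]
tool_rot: [-3.14, -0.001, 0.003]
ft_force: [0.0, -0.4, 0.0]
grip_width: 0.92
grip_force: 0.0
[ 0.4435 -0.3222  0.2229] 28.05
pos [ 0.444  -0.3218  0.2232] yaw -89.9 tilt 0.13 t 28.1 shift [-0.0008  0.002   0.1582] | n 5 per row [-0.0002  0.0004  0.0316]
turn 0.1 k 1 per row 0.11
```

View pics/w10.png

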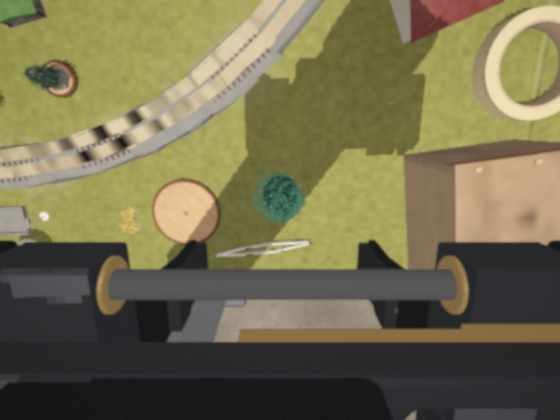

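```bash
sed -i 's/<.13)&(r/<.17)\&(r/; s/T=Q\[near&/T=Q[near\&(Q[:,2]<.15)\&/' m2.py; python3 m2.py w10 280 196 .065; python3 disc.py w10 186,213
```

```text
zmax 0.11060937164050602 top [ 0.4448 -0.3235  0.1038] 376
0.015 62 bbox mid [ 0.4483 -0.3176] ext [0.0392 0.0479]
0.027 174 bbox mid [ 0.4403 -0.3184] ext [0.0531 0.0534]
0.039 208 bbox mid [ 0.4399 -0.318 ] ext [0.0477 0.0496]
0.051 215 bbox mid [ 0.4416 -0.3208] ext [0.043  0.0521]
0.063 200 bbox mid [ 0.4468 -0.3257] ext [0.0322 0.0435]
0.075 263 bbox mid [ 0.4454 -0.3253] ext [0.0353 0.0382]
0.087 255 bbox mid [ 0.4459 -0.326 ] ext [0.0252 0.028 ]
0.099 366 bbox mid [ 0.4444 -0.3235] ext [0.0215 0.0202]
0:94/99 15:91/99 30:72/99 45:49/89 60:37/81 75:33/75 90:36/74 105:36/74 120:33/75 135:38/81 150:57/91 165:79/99
[ 17  88 235]
186,213 35 [ 0.4161 -0.2132  0.004 ] diam 0.07712050498695434 px (185.97096252441406, 211.41635131835938)
```

```bash
python3 -m handwheel '[[0.08,0,0.001,0.03,0,0,0],[0.08,0,0,0.05,0,0,0],[0.08,0,0,0.04,0,0,0],[0.08,0,0,0.025,0,0,0],[0.08,0,0,0.01,0,0,0],[0.08,0,0,0,0,0,0],[0.08,0,0,0,0,0,0],[0.08,0,0,0,0,0,0]]';python3 p.py .4437 -.323 .066 90 1
```

```text
time: 29.1
position: [0.4447, -0.3247, 0.0705]
tool_rot: [3.141, 0.001, 0.004]
ft_force: [0.3, 0.1, -0.4]
grip_width: 0.921
grip_force: 0.0
pos [ 0.4447 -0.3247  0.0705] yaw -90.0 tilt 0.14 t 29.1 shift [-0.001  -0.0017  0.0045] | n 1 per row [-0.001  -0.0017  0.0045]
turn 0.0 k 1 per row 0.03
```

```bash
python3 -m handwheel '[[0.08,-0.0005,-0.001,0.004,0,0,0],[0.08,0,0,0,0,0,0],[0,0,0,0,0,0,0],[0,0,0,0,0,0,0],[0,0,0,0,0,0,0],[0,0,0,0,0,0,0],[0,0,0,0,0,0,0],[0,0,0,0,0,0,0],[0,0,0,0,0,0,0],[0,0,0,0,0,0,0],[0,0,0,0,0,0,0],[0,0,0,0,0,0,0]]' 15;python3 p.py .4145 -.2133 .22 90 5
```

```text
time: 30.6
position: [0.4434, -0.3233, 0.0653]
tool_rot: [-3.141, -0.001, -0.001]
ft_force: [0.2, -0.6, -0.8]
grip_width: 0.32
grip_force: 14.8
pos [ 0.4434 -0.3233  0.0653] yaw -90.0 tilt 0.02 t 30.6 shift [-0.0288 -0.11   -0.1547] | n 5 per row [-0.0058 -0.022  -0.0309]
turn 0.0 k 1 per row 0.02
```

```bash
python3 -m handwheel '[[0,0,0,-0.01,0,0,0],[0,0,0,-0.03,0,0,0],[0,0,0,-0.03,0,0,0],[0,-0.007,-0.027,0,0,0,0],[0,-0.007,-0.028,0,0,0,0],[0,-0.008,-0.028,0,0,0,0],[0,-0.007,-0.027,0,0,0,0],[0,0,0,0,0,0,0],[0,0,0,0.03,0,0,0],[0,0,0,0.02,0,0,0],[0,0,0,0,0,0,0],[0,0,0,0,0,0,0]]';python3 w.py w11;python3 disc.py w11 280,160;python3 p.py .414 -.2134 .0695 90 1
```

```text
time: 32.1
position: [0.415, -0.2142, 0.0863]
tool_rot: [3.141, -0.001, 0.003]
ft_force: [0.2, -0.9, -0.1]
grip_width: 0.316
grip_force: 14.8
[ 0.415  -0.2142  0.0863] 32.1
[ 29 114 128]
280,160 0 [ 0.4034 -0.2732  0.004 ] diam 0.35565787824054507 px (360.6063537597656, 239.6671905517578)
pos [ 0.4152 -0.2141  0.0865] yaw -90.0 tilt 0.13 t 32.15 shift [-0.0012 -0.0007  0.017 ] | n 1 per row [-0.0012 -0.0007  0.017 ]
turn -0.0 k 1 per row -0.01
```

View pics/w11.png

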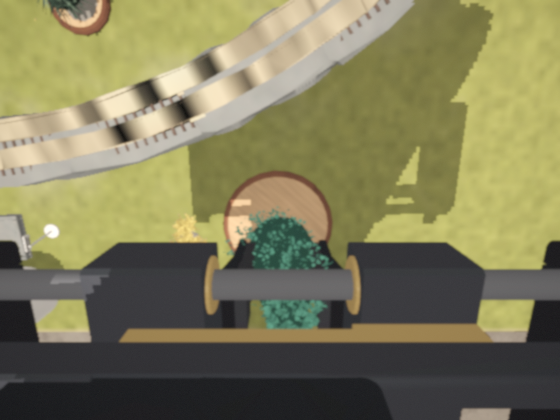

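```bash
python3 -m handwheel '[[0,-0.0007,-0.0010,0.007,0,0,0],[0,0,0,0.006,0,0,0],[0,0,0,0.003,0,0,0],[0,0,0,0,0,0,0],[0,0,0,0,0,0,0]]';python3 -m handwheel '[[0,0,0,0,0,0,0]]'; python3 p.py .414 -.213 .0695 90 1
```

```text
time: 32.78
position: [0.4136, -0.2124, 0.0693]
tool_rot: [-3.141, -0.001, -0.001]
ft_force: [-0.1, 0.1, -1.1]
grip_width: 0.32
grip_force: 14.8
time: 32.9
position: [0.4136, -0.2124, 0.0694]
tool_rot: [-3.141, -0.001, -0.001]
ft_force: [-0.1, -0.8, 0.2]
grip_width: 0.318
grip_force: 14.8
pos [ 0.4136 -0.2124  0.0694] yaw -90.0 tilt 0.03 t 32.9 shift [ 0.0004  0.0006 -0.0001] | n 1 per row [ 0.0004  0.0006 -0.0001]
turn 0.0 k 1 per row 0.02
```

Release, rise, and retreat so that the fixed cameras see everything.

```bash
python3 -m handwheel '[[0.07,0,0,0,0,0,0],[0.07,0,0,0,0,0,0],[0.07,0,0,0,0,0,0],[0.07,0,0,0,0,0,0],[0.07,0,0,0,0,0,0],[0.07,0,0,-0.01,0,0,0],[0.07,0,0,-0.04,0,0,0],[0.07,0,0,-0.05,0,0,0],[0.07,0,0,-0.05,0,0,0],[0.07,0,0,0,0,0,0]]'; python3 w.py w12;python3 -m handwheel '[[0.07,0,0.04,-0.01,0,0,0],[0.07,0,0.04,-0.01,0,0,0],[0.07,0,0.04,-0.01,0,0,0],[0.07,0,0.04,0,0,0,0],[0.07,0,0.04,0,0,0,0],[0.07,0,0.04,0,0,0,0],[0.07,0,0,0,0,0,0],[0.07,0,0,0,0,0,0]]'
python3 - <<'E'
from bench import ctrl
from h import *
for n in("scene","side"):
    im,d=ctrl.get_image(n);cv2.imwrite(f"pics/{n}1.png",im);np.save(f"pics/{n}1.npy",d)
    c=ctrl.camera_info(n);Q,u,v=cloud(c,d>0,d)
    for a,x,y in(("d38",.5578,-.0905),("d50",.6650,-.2427),("d64",.5565,.1390),("d80",.4128,-.2133)):
        T=Q[(np.hypot(Q[:,0]-x,Q[:,1]-y)<.03)&(Q[:,2]>.012)&(Q[:,2]<.14)];t=T[T[:,2]>T[:,2].max()-.008];print(n,a,"zmax",T[:,2].max(),"top-disc mm",1e3*(t.mean(0)[:2]-[x,y]))
    # bystanders before/after
    o=cv2.absdiff(cv2.imread(f"pics/{n}0.png"),im).max(2)
a=cv2.imread("pics/side1.png")[90:360,180:420];cv2.imwrite("pics/f.png",cv2.resize(a,None,fx=2.2,fy=2.2))
A,B=[np.load(f"pics/side{i}.npy") for i in(0,1)]
c=ctrl.camera_info("side")
for nm,X in(("maple",(.635,.048)),("lichen",(.541,.01))):
    for D in(A,B):
        Q,_,_=cloud(c,D>0,D);T=Q[(np.hypot(Q[:,0]-X[0],Q[:,1]-X[1])<.045)&(Q[:,2]>.03)&(Q[:,2]<.12)];print(nm,T.mean(0),T[:,2].max(),len(T))
E
```

```text
time: 34.15
position: [0.4161, -0.2136, 0.2243]
tool_rot: [3.14, 0.0, 0.015]
ft_force: [-0.5, -0.4, -0.1]
grip_width: 0.806
grip_force: 0.0
[ 0.4161 -0.2136  0.2243] 34.15
time: 35.2
position: [0.4134, -0.4513, 0.248]
tool_rot: [-3.139, -0.001, 0.002]
ft_force: [0.1, 0.4, -0.2]
grip_width: 0.803
grip_force: 0.0
scene d38 zmax 0.04912691660773437 top-disc mm [ 0.1463 -1.1651]
scene d50 zmax 0.06280921986037308 top-disc mm [ 1.6432 -4.1943]
scene d64 zmax 0.09997429863019684 top-disc mm [-0.3956  1.038 ]
scene d80 zmax 0.11756895191414424 top-disc mm [-0.1714  2.0923]
side d38 zmax 0.048350093587854054 top-disc mm [-0.1116 -2.4699]
side d50 zmax 0.0639866416517684 top-disc mm [-2.1161 -2.3436]
side d64 zmax 0.0947324321943794 top-disc mm [ 1.1119 -0.7286]
side d80 zmax 0.1089996778916249 top-disc mm [3.4088 0.4377]
maple [0.633  0.0383 0.0595] 0.08856630196363134 531
maple [0.633  0.0381 0.0595] 0.08968226255820372 530
lichen [ 0.5373 -0.0005  0.0478] 0.06591348808456858 275
lichen [ 0.5373 -0.0006  0.0477] 0.06599128057299065 275
```

View pics/f.png

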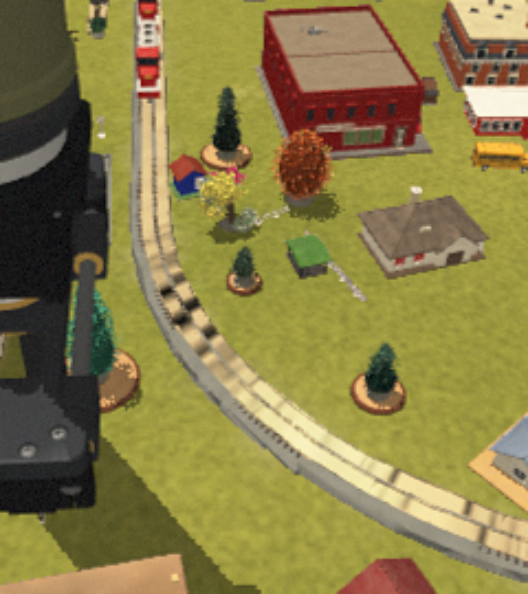

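```bash
python3 m2.py w7 282 197 .032|head -6; python3 m2.py w12 282 190 .06|head -11; python3 - <<'E'
from h import *
a=[cv2.resize(cv2.imread(f"pics/{f}.png")[y-33:y+33,x-33:x+33],(390,390),interpolation=cv2.INTER_CUBIC) for f,x,y in(("side1",352,262),("w12",281,190))]
cv2.imwrite("pics/g.png",np.hstack(a))
E
```

```text
zmax 0.06486135070879498 top [ 0.6651 -0.245   0.058 ] 189
0.015 181 bbox mid [ 0.6645 -0.2439] ext [0.0333 0.0428]
0.027 197 bbox mid [ 0.6656 -0.2422] ext [0.0283 0.0336]
0.039 117 bbox mid [ 0.6653 -0.2432] ext [0.0255 0.0276]
0.051 195 bbox mid [ 0.6643 -0.2441] ext [0.0192 0.0182]
0.063 12 bbox mid [ 0.6652 -0.2442] ext [0.004 0.003]
zmax 0.11526879671671451 top [ 0.415  -0.213   0.1083] 355
0.015 28 bbox mid [ 0.4171 -0.2101] ext [0.0362 0.0428]
0.027 123 bbox mid [ 0.415  -0.2088] ext [0.046  0.0508]
0.039 193 bbox mid [ 0.4119 -0.2084] ext [0.0467 0.0531]
0.051 196 bbox mid [ 0.4104 -0.2103] ext [0.0454 0.0529]
0.063 221 bbox mid [ 0.4128 -0.2144] ext [0.0409 0.0461]
0.075 253 bbox mid [ 0.4159 -0.2159] ext [0.0353 0.0392]
0.087 253 bbox mid [ 0.4182 -0.2162] ext [0.0279 0.0282]
0.099 396 bbox mid [ 0.4142 -0.2154] ext [0.0226 0.0236]
0.111 72 bbox mid [ 0.4136 -0.2129] ext [0.0131 0.0114]
0:99/99 15:99/99 30:99/99 45:99/99 60:99/99 75:99/99 90:99/99 105:99/99 120:99/99 135:99/99 150:99/99 165:99/99
```

View pics/g.png

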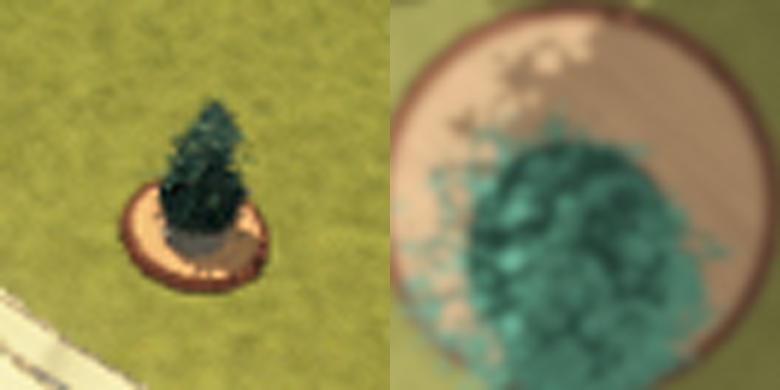

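The crops show both trees upright and centred to within about 2–3 mm, so I am handing in.

```bash
python3 -c "
from bench import ctrl
print(ctrl.close_job())"
```

```text
the job is handed in; nothing more can be done
None
```

All four conifers stand upright on their size-matched discs, with their tips within about 4.5 mm of centre by the cameras; the orange tree and yellow bush did not move, and the job was handed in at about 35 s of robot time.

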